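# Set and clamp the slotted fence of the rack jig

## Task

On the aluminium jig plate, slide the dark steel fence along its slots until its small pointer, in line with the upright flange, stands opposite the triangular index tab (not the round one). Then, leaving the fence there, swing the black clamp lever clockwise as far as it goes to lock it, and let go.

Things in the scene. Friction and masses are not known exactly. Their poses are not given: they have to be found in the camera images.
- fence_grip (a point): Middle of the top edge of the fence's flange: dark steel, 84 mm long (this frame's x), 10 mm thick (y), top 72 mm above the bench, on a fixed aluminium plate 150 x 324 x 12 mm. Free height beside it starts at 17 mm on the +y side (slotted foot, 190 mm long), 12 mm on the -y side. The fence slides along y only. Its pointer is in line with the flange: same y, tip at x = -50 mm.
- fence (a joint): Slide of the fence along its slots, m: 0 to 0.10 between end stops, growing towards +y of fence_grip's frame. About 4 N of friction; it stays where it is left.
- arrow_mark: Black triangular index tab, sides 19 mm, 3 mm thick, on the plate's robot-side margin; one corner points at the fence. Origin: centre of its underside; axes parallel to fence_grip's, 63.5 mm to the -x side. The fence is set when fence_grip and this have the same y in that frame. A round black tab, 16 mm across, on the same margin 60 mm or more away is for another setting.
- lever_grip (a point): Point to push or pinch on the black clamp lever: on the middle line of its nearly level round arm (12 mm thick), 60 mm from the vertical turning axis, 49 mm above the bench. Frame x points outwards along the arm, so the axis is 60 mm towards -x. The arm runs 22 mm further; its hub, 24 mm across, is 43 mm high. Under the arm it is free down to the plate (12 mm high) or the bench.
- clamp_lever (a joint): Angle of the clamp lever, rad, growing clockwise seen from above: near 0 is loose (arm points to the robot's side), 1.30 is its end stop, clamped, the arm lying along the slot in the fence's +y direction. Takes about 0.09 N m to turn and stays where it is left.

How it is judged:
By the outcome, as a careful person would: the job done as asked, in the order asked, and still so for the second after the job is handed in, with the robot touching nothing.
It also fails if it takes over 45 s, if anything falls off the work surface, if the arm or the gripper's body presses on something with over 40 N, if the wrist force passes 120 N, or if a joint passes its speed limit or range.

## Robot

A 6-joint arm with a two-finger parallel gripper is mounted at the origin on a cart in front of the work surface, level with it; the furniture and walls round the work are solid. World frame = base frame: x ahead of the robot, y to its left, z up, the work surface at z = 0. Lengths are in m, angles in rad, forces in N, time in s.
With the tool pointing down it reaches from about 0.35 to 0.975 m from the base axis. Payload 4.9 kg.
Tool frame: the origin (TCP) lies at the very end of the fingers, on their centre line; the grasp point (between the pads) lies 19 mm behind it; z points along the fingers, y is the direction in which the jaws open and shut (so a half turn about z gives the same grasp; the last joint's range is limited). The gripper opens to 85 mm and grips with 20 to 120 N. Pads are 22 mm wide; open, the fingers measure 114 mm over their backs; the gripper's body (76 mm by 85 mm) begins 54 mm behind the grasp point. The pads swing forward as they close: fully open they stand 13 mm farther back than shut.
Start: joints at [1.21, 0.053, 1.613, -0, 1.476, -0.119], TCP at [0.15, 0.607, 0.231] pointing down, gripper open.
Joint ranges: [-3.01, 3.01], [-1.01, 2.22], [0.06, 2.58], [-1.02, 4.17], [0.09, 2.62], [-3.14, 3.14]. Speed limits (rad/s): [2.57, 2.57, 3.14, 3.14, 3.14, 3.14].

## Interface

Orientations are given as a unit quaternion [w, x, y, z].
In Python, from plant import state, eyes, job_done gives the robot as it stands.
- The arm moves only by the tool apply_moves, never from a script. Its argument "commands" is a list of rows, each an object with "linear": the shift along the tool's x, y, z in m, a list of three; "delta_rot": the turn, a rotation vector about the tool's x, y, z in degrees, a list of three; "fingers": the closure in counts, from 0 (fully open) to 255 (shut). In form: [{"linear": [x, y, z], "delta_rot": [wx, wy, wz], "fingers": fingers}, ...]. A call has exactly 8 rows; each row is the pose to reach, as a shift and turn from the pose commanded when the call began, along the tool's axes at that moment; what a row does not reach only later rows make up. A row lasts 1/10 s, in which the tool goes at most 50 mm and 8.59 degrees, less where a joint would pass 70% of its speed; a pose out of reach is approached as far as the arm can. A call with a gripper value outside its range is refused whole. The fingers move at their own pace and stop on an object; the grip force is fixed at half the most. Time passes only in rows, so rows that repeat a pose let the fingers close, or fill a call up. It gives the time, the measured TCP pose, the force and the opening at its end, in the units of the state.
- state(): the state, without advancing time (a new reading comes with each control period).
- eyes.grab_frame(name): name is "scene" or "top"; returns the picture (480x640x3 uint8, red, green, blue); there is no depth.
- eyes.camera_params(name): a dict with "fx", "fy", "cx", "cy" (pixels), "k1" (the pictures are not rectified: a ray, as slopes to the right and down, at radius r is drawn at 1 + k1 r^2 times it, then the intrinsics apply), "position" and "rotation" of the camera in the world. Camera axes: x right, y down, z forward; pixel columns grow to the right and rows downward; lengths in m; the calibration is good to about 2 mm. A picture is of the moment at which its call begins. camera_params takes no time and is no camera call.
- job_done(): hands the job in, once; it reports no verdict.
The state is a dict: "time": time; "joint_pos": joint angles; "joint_vel": joint speeds; "joint_efforts": joint torques, N m; "tool_pos": TCP position; "tool_rot": TCP orientation; "contact_force": force on the tool from outside, world axes, zero at the start; "ft_torque": the same for the moment, N m; "gripper_width": opening from 0.0 (shut) to 1.0 (fully open).
Only numpy, scipy, OpenCV 4.12 (cv2) and the standard library are available. Lean on these libraries where they do the work, as an engineer would, in place of code of your own. Each camera call takes 0.05 s, during which the arm holds its last target.

## Working session

There is one attempt and no reset: what is moved stays moved. The work goes in short steps, Python scripts to look and compute and a tool call to move; the robot and the scene stay as the last step left them, time stands still between calls to the robot, and variables do not carry over. Pictures are saved under pics/ and viewed, and the job is handed in when it is done.

Besides the shell and the picture viewer there is one more tool, called after "Call:" in YAML: its name, and indented under it one key for each argument. apply_moves: Moves the arm, as the interface text tells. Its arguments: {"type":"object","properties":{"commands":{"type":"array","items":{"type":"object","properties":{"linear":{"type":"array","items":{"type":"number"}},"delta_rot":{"type":"array","items":{"type":"number"}},"fingers":{"type":"number"}}}}},"required":["commands"]}

```bash
mkdir -p pics; ls; python3 - <<'E'
from plant import state, eyes
import cv2
print(state())
for n in ("scene","top"):
    f=eyes.grab_frame(n); cv2.imwrite(f"pics/{n}0.png",f[:,:,::-1]); print(n,eyes.camera_params(n))
E
```

```text
pics
{'time': 0.0, 'joint_pos': array([ 1.20999072e+00,  5.33344908e-02,  1.61433886e+00,  1.23160555e-05,
        1.47598359e+00, -1.18998681e-01]), 'joint_vel': array([-0.00025523,  0.00111397,  0.00130494, -0.00031738,  0.00114605,
       -0.00200917]), 'joint_efforts': array([ 2.21860764e-04, -3.93675935e+01, -3.70178747e+01, -1.08047643e-04,
        6.79081189e-03,  2.54672085e-05]), 'tool_pos': array([0.14942974, 0.60621748, 0.23005009]), 'tool_rot': array([-2.51198488e-04,  1.20609642e-01,  9.92699476e-01, -1.00112427e-03]), 'contact_force': array([ 0.24283635, -0.6863806 ,  0.0642757 ]), 'ft_torque': array([0.02909685, 0.03292275, 0.04068281]), 'gripper_width': 1.002489776158347}
scene {'fx': 537.9271309088035, 'fy': 537.9271309088035, 'cx': 313.30909882099667, 'cy': 239.75290396655853, 'k1': 0.009695219985943868, 'position': array([ 0.10955945, -0.42453024,  0.55346468]), 'rotation': array([-0.45413537,  0.83829136, -0.25869313,  0.15526277])}
top {'fx': 527.6239189857741, 'fy': 527.6239189857741, 'cx': 322.44562397626675, 'cy': 237.40030965478635, 'k1': -0.15361976194595892, 'position': array([0.41865334, 0.16765583, 0.94065499]), 'rotation': array([-0.04946525,  0.71404716, -0.69705765,  0.04243195])}
```

View pics/scene0.png

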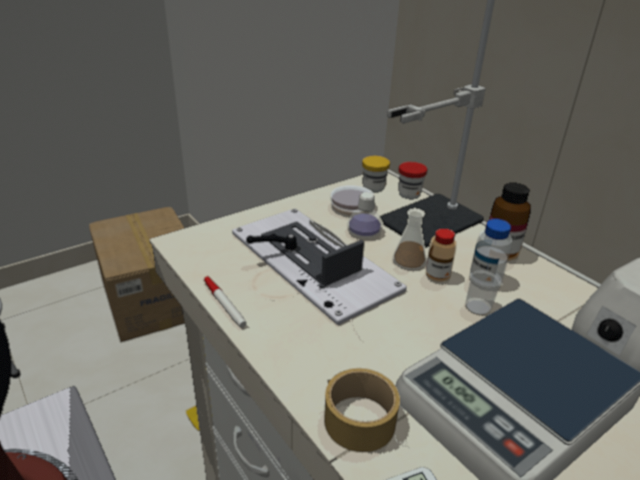

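View pics/top0.png

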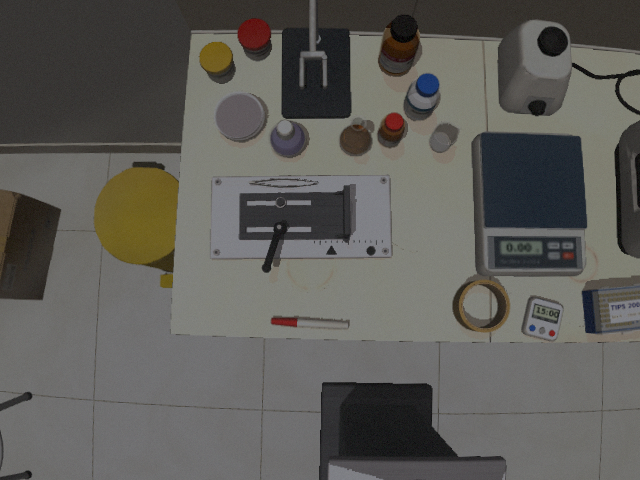

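```bash
cat > h.py <<'E'
import numpy as np, cv2
from scipy.spatial.transform import Rotation as R
from plant import eyes
def cam(n):
    p=eyes.camera_params(n); q=p['rotation']
    return p,R.from_quat([q[1],q[2],q[3],q[0]]).as_matrix()
def ray(n,uv):
    p,M=cam(n)
    d=np.array([(uv[0]-p['cx'])/p['fx'],(uv[1]-p['cy'])/p['fy']]); s=d.copy()
    for _ in range(20): s=d/(1+p['k1']*(s@s))
    return p['position'],M@np.array([s[0],s[1],1])
def onz(n,uv,z):
    o,d=ray(n,uv); return o+d*(z-o[2])/d[2]
def proj(n,X):
    p,M=cam(n); c=M.T@(np.array(X)-p['position']); s=c[:2]/c[2]; s=s*(1+p['k1']*(s@s))
    return np.array([p['fx']*s[0]+p['cx'],p['fy']*s[1]+p['cy']])
E
python3 - <<'E'
import cv2
a=cv2.imread('pics/top0.png')[165:280,200:400]; cv2.imwrite('pics/topc.png',cv2.resize(a,None,fx=4,fy=4,interpolation=cv2.INTER_CUBIC))
a=cv2.imread('pics/scene0.png')[200:325,225:415]; cv2.imwrite('pics/scenec.png',cv2.resize(a,None,fx=4,fy=4,interpolation=cv2.INTER_CUBIC))
E
```

```text
(no output)
```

View pics/topc.png

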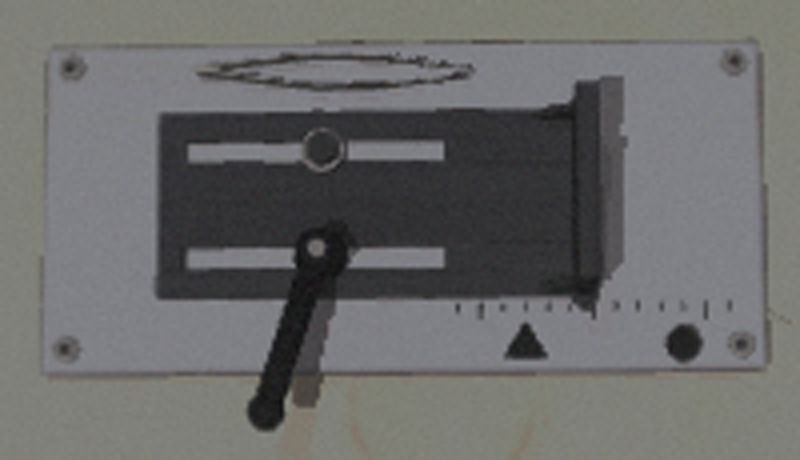

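View pics/scenec.png

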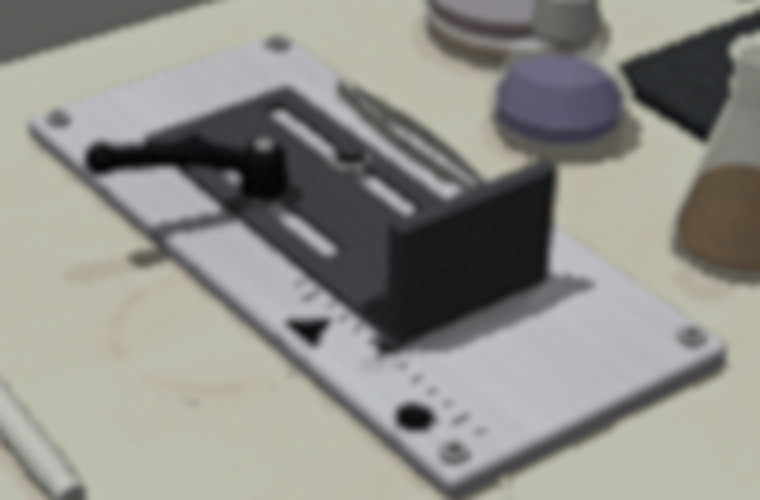

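```bash
cat >> h.py <<'E'
def tc(x,y): return np.array([200+(x+.5)/4-.5,165+(y+.5)/4-.5])
def sc(x,y): return np.array([225+(x+.5)/4-.5,200+(y+.5)/4-.5])
E
python3 - <<'E'
from h import *
np.set_printoptions(precision=4,suppress=True)
f=cv2.imread('pics/top0.png'); g=cv2.imread('pics/scene0.png')
for nm,img,n,pts,conv,z in [('screw',f,'top',[(71,67),(735,62),(741,344),(65,349)],tc,.012),('screw',g,'scene',[(278,44),(692,335),(454,453),(58,119)],sc,.012)]:
    for p in pts: print(nm,n,onz(n,conv(*p),z))
# triangle/round by mask
for n,img,box in [('top',f,((320,240,345,258),(362,243,382,258))),('scene',g,((292,276,312,290),(320,296,338,312)))]:
    gray=cv2.cvtColor(img,cv2.COLOR_BGR2GRAY)
    for b in box:
        r=(gray[b[1]:b[3],b[0]:b[2]]<55).astype(np.uint8)
        k,l,s,c=cv2.connectedComponentsWithStats(r); i=1+np.argmax(s[1:,4])
        print(n,s[i],c[i]+b[:2],onz(n,c[i]+np.array(b[:2]),.0145))
print('pointer',onz('top',tc(589,306),.015),onz('scene',sc(378,348),.015))
# flange top corners
for p in [(580,80),(602,78),(602,278),(580,280)]: print('fl top',onz('top',tc(*p),.072))
for p in [(390,232),(408,238),(552,168),(540,158)]: print('fl scene',onz('scene',sc(*p),.072))
print('hub',onz('top',tc(320,247),.043),onz('scene',sc(263,145),.05))
print('tip',onz('top',tc(265,413),.052),onz('scene',sc(100,157),.052))
E
```

```text
screw top [0.6382 0.3719 0.012 ]
screw top [0.6469 0.071  0.012 ]
screw top [0.519  0.0673 0.012 ]
screw top [0.5095 0.3678 0.012 ]
screw scene [0.6371 0.3703 0.012 ]
screw scene [0.6476 0.0727 0.012 ]
screw scene [0.5188 0.0674 0.012 ]
screw scene [0.5087 0.3663 0.012 ]
top [ 7  6  9  8 42] [330.8333 250.619 ] [0.5165 0.163  0.0145]
top [ 5  3  8  9 52] [370.4615 250.3462] [0.5186 0.0931 0.0145]
scene [ 6  5  8  4 21] [301.7143 282.0476] [0.5139 0.1605 0.0145]
scene [ 5  6  8  5 31] [328.1935 303.9355] [0.5169 0.0908 0.0145]
pointer [0.534 0.135 0.015] [0.5304 0.1341 0.015 ]
fl top [0.6227 0.1426 0.072 ]
fl top [0.6238 0.1333 0.072 ]
fl top [0.5387 0.1319 0.072 ]
fl top [0.5377 0.141  0.072 ]
fl scene [0.5333 0.1331 0.072 ]
fl scene [0.5369 0.1259 0.072 ]
fl scene [0.6172 0.1344 0.072 ]
fl scene [0.6179 0.1431 0.072 ]
hub [0.5534 0.2523 0.043 ] [0.5454 0.2434 0.05  ]
tip [0.4806 0.2723 0.052 ] [0.4794 0.2706 0.052 ]
```

Call:
apply_moves:
  commands:
    - {"linear": [-0.035,-0.023,0],"delta_rot": [0,0,-1],"fingers": 0}
    - {"linear": [-0.07,-0.046,0],"delta_rot": [0,0,-2],"fingers": 0}
    - {"linear": [-0.105,-0.07,0],"delta_rot": [0,0,-4],"fingers": 0}
    - {"linear": [-0.14,-0.093,0],"delta_rot": [0,0,-6],"fingers": 0}
    - {"linear": [-0.175,-0.116,0],"delta_rot": [0,0,-8],"fingers": 0}
    - {"linear": [-0.21,-0.14,0],"delta_rot": [0,0,-10],"fingers": 0}
    - {"linear": [-0.245,-0.163,0],"delta_rot": [0,0,-12],"fingers": 0}
    - {"linear": [-0.28,-0.186,0],"delta_rot": [0,0,-14],"fingers": 0}

```text
time: 0.9
tool_pos: [0.3776, 0.3576, 0.2308]
tool_rot: [-0.0, -0.002, 1.0, -0.0]
contact_force: [0.5, -0.0, -1.0]
gripper_width: 1.003
```

```bash
cat >> h.py <<'E'
def go(target,yang):
    from plant import state
    s=state(); q=s['tool_rot']; M=R.from_quat([q[1],q[2],q[3],q[0]]).as_matrix()
    z=np.array([0,0,-1.]); a=np.radians(yang); y=np.array([np.cos(a),np.sin(a),0]); x=np.cross(y,z)
    T=np.c_[x,y,z]
    print('t',s['time'],'pos',s['tool_pos'].round(4),'F',s['contact_force'].round(1),'w',round(float(s['gripper_width']),3))
    print('lin',(M.T@(np.array(target)-s['tool_pos'])).round(4),'rot',np.degrees(R.from_matrix(M.T@T).as_rotvec()).round(2))
E
python3 -c "
from h import *
go([.58,.137,.15],91.7)"
```

```text
t 0.9 pos [0.3776 0.3576 0.2308] F [ 0.5 -0.  -1. ] w 1.003
lin [-0.2015 -0.2214  0.0808] rot [-0.02 -0.02 -1.46]
```

Call:
apply_moves:
  commands:
    - {"linear": [-0.029,-0.032,0],"delta_rot": [0,0,-1],"fingers": 0}
    - {"linear": [-0.058,-0.063,0],"delta_rot": [0,0,-1.5],"fingers": 0}
    - {"linear": [-0.086,-0.095,0],"delta_rot": [0,0,-1.5],"fingers": 0}
    - {"linear": [-0.115,-0.126,0.01],"delta_rot": [0,0,-1.5],"fingers": 0}
    - {"linear": [-0.144,-0.158,0.03],"delta_rot": [0,0,-1.5],"fingers": 0}
    - {"linear": [-0.173,-0.19,0.05],"delta_rot": [0,0,-1.5],"fingers": 0}
    - {"linear": [-0.2015,-0.2215,0.07],"delta_rot": [0,0,-1.5],"fingers": 0}
    - {"linear": [-0.2015,-0.2215,0.08],"delta_rot": [0,0,-1.5],"fingers": 0}

```text
time: 1.7
tool_pos: [0.5802, 0.1343, 0.1485]
tool_rot: [-0.001, -0.012, 1.0, -0.001]
contact_force: [-0.4, 0.1, -0.0]
gripper_width: 1.002
```

```bash
python3 -c "
from h import *
go([.58,.137,.036],91.7)
f=eyes.grab_frame('scene')[:,:,::-1]; cv2.imwrite('pics/s1.png',cv2.resize(f[80:340,200:500],None,fx=2.5,fy=2.5))"
```

```text
t 1.7 pos [0.5802 0.1343 0.1485] F [-0.4  0.1 -0. ] w 1.002
lin [-1.000e-04  2.900e-03  1.125e-01] rot [-0.09 -0.16 -0.34]
```

View pics/s1.png

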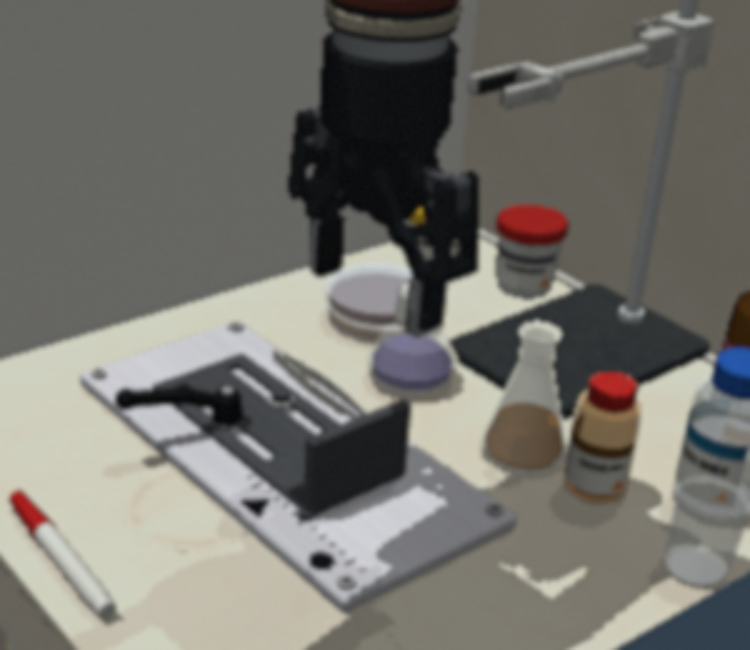

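The gripper stands above the flange, with its jaws along the slots. I'll descend astride the flange.

Call:
apply_moves:
  commands:
    - {"linear": [0,0.003,0.02],"delta_rot": [0,0,-0.3],"fingers": 0}
    - {"linear": [0,0.003,0.04],"delta_rot": [0,0,-0.3],"fingers": 0}
    - {"linear": [0,0.003,0.06],"delta_rot": [0,0,-0.3],"fingers": 0}
    - {"linear": [0,0.003,0.08],"delta_rot": [0,0,-0.3],"fingers": 0}
    - {"linear": [0,0.003,0.1],"delta_rot": [0,0,-0.3],"fingers": 0}
    - {"linear": [0,0.003,0.1125],"delta_rot": [0,0,-0.3],"fingers": 0}
    - {"linear": [0,0.003,0.1125],"delta_rot": [0,0,-0.3],"fingers": 0}
    - {"linear": [0,0.003,0.1125],"delta_rot": [0,0,-0.3],"fingers": 100}

```text
time: 2.55
tool_pos: [0.579, 0.1417, 0.0394]
tool_rot: [0.0, -0.017, 1.0, 0.0]
contact_force: [-0.2, -0.2, 0.7]
gripper_width: 0.859
```

Call:
apply_moves:
  commands:
    - {"linear": [0,0,0],"delta_rot": [0,0,0],"fingers": 150}
    - {"linear": [0,0,0],"delta_rot": [0,0,0],"fingers": 200}
    - {"linear": [0,0,0],"delta_rot": [0,0,0],"fingers": 255}
    - {"linear": [0,0,0],"delta_rot": [0,0,0],"fingers": 255}
    - {"linear": [0,0,0],"delta_rot": [0,0,0],"fingers": 255}
    - {"linear": [0,0,0],"delta_rot": [0,0,0],"fingers": 255}
    - {"linear": [0,0,0],"delta_rot": [0,0,0],"fingers": 255}
    - {"linear": [0,0,0],"delta_rot": [0,0,0],"fingers": 255}

```text
time: 3.35
tool_pos: [0.5793, 0.1409, 0.0395]
tool_rot: [0.0, -0.017, 1.0, -0.0]
contact_force: [-1.9, -3.0, 5.5]
gripper_width: 0.109
```

```bash
python3 -c "
from h import *
go([.58,.137,.036],91.7)"
```

```text
t 3.35 pos [0.5793 0.1409 0.0395] F [-1.9 -3.   5.5] w 0.109
lin [-0.0005 -0.0039  0.0035] rot [-0.03  0.03  0.24]
```

```bash
cat >> h.py <<'E'
def snap(tag):
    f=eyes.grab_frame('scene')[:,:,::-1]; cv2.imwrite(f'pics/{tag}_s.png',f)
    cv2.imwrite(f'pics/{tag}_sc.png',cv2.resize(f[240:330,260:360],None,fx=6,fy=6,interpolation=cv2.INTER_CUBIC))
    f=eyes.grab_frame('top')[:,:,::-1]; cv2.imwrite(f'pics/{tag}_t.png',f)
    cv2.imwrite(f'pics/{tag}_tc.png',cv2.resize(f[165:280,200:400],None,fx=4,fy=4,interpolation=cv2.INTER_CUBIC))
E
python3 -c "
from h import *
snap('g')"
```

```text
(no output)
```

View pics/g_sc.png

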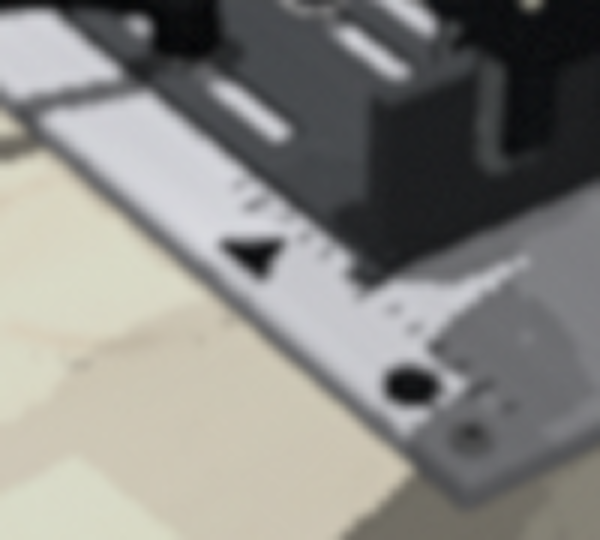

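View pics/g_tc.png

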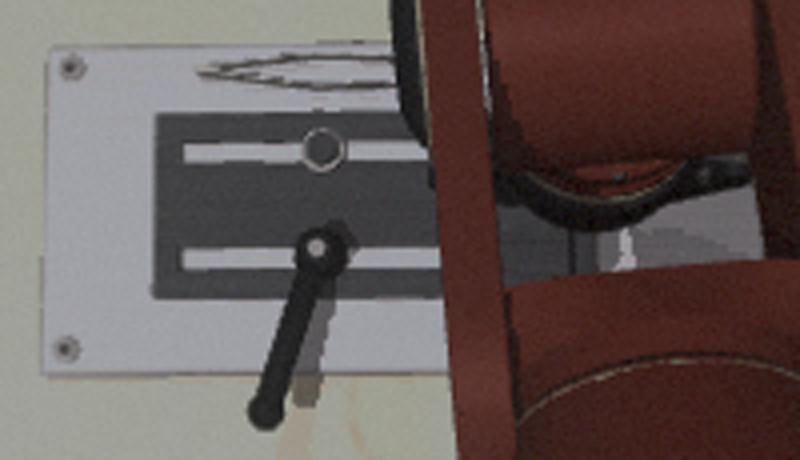

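The jaws hold the flange and the fence has crept about 1.8 mm towards +y. The top view shows its foot edge at crop column 154, and it was 158 before. I'll slide the remaining ~26 mm.

Call:
apply_moves:
  commands:
    - {"linear": [0,0.004,0],"delta_rot": [0,0,0],"fingers": 255}
    - {"linear": [0,0.008,0],"delta_rot": [0,0,0],"fingers": 255}
    - {"linear": [0,0.013,0],"delta_rot": [0,0,0],"fingers": 255}
    - {"linear": [0,0.018,0],"delta_rot": [0,0,0],"fingers": 255}
    - {"linear": [0,0.022,0],"delta_rot": [0,0,0],"fingers": 255}
    - {"linear": [0,0.026,0],"delta_rot": [0,0,0],"fingers": 255}
    - {"linear": [0,0.026,0],"delta_rot": [0,0,0],"fingers": 255}
    - {"linear": [0,0.026,0],"delta_rot": [0,0,0],"fingers": 255}

```text
time: 4.25
tool_pos: [0.5784, 0.1672, 0.0395]
tool_rot: [0.0, -0.017, 1.0, 0.0]
contact_force: [-1.9, -1.4, 5.6]
gripper_width: 0.103
```

```bash
python3 -c "
from h import *
snap('m')
go([.58,.165,.036],91.7)"
```

```text
t 4.35 pos [0.5784 0.1672 0.0395] F [-1.4 -1.4  5.5] w 0.108
lin [-0.0015 -0.0023  0.0035] rot [0.   0.04 0.24]
```

View pics/m_sc.png

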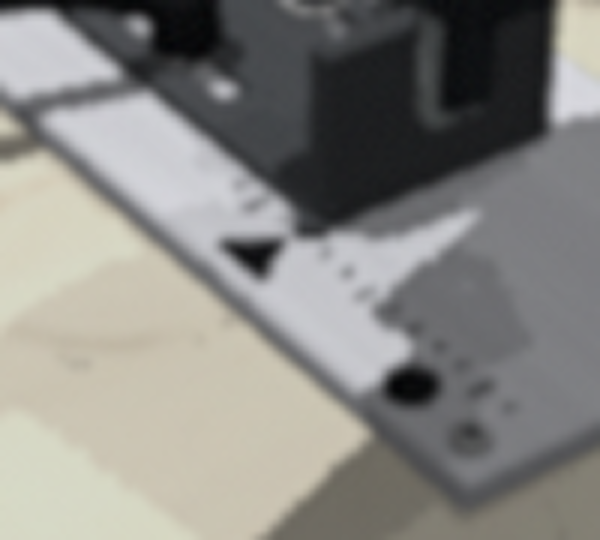

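View pics/m_tc.png

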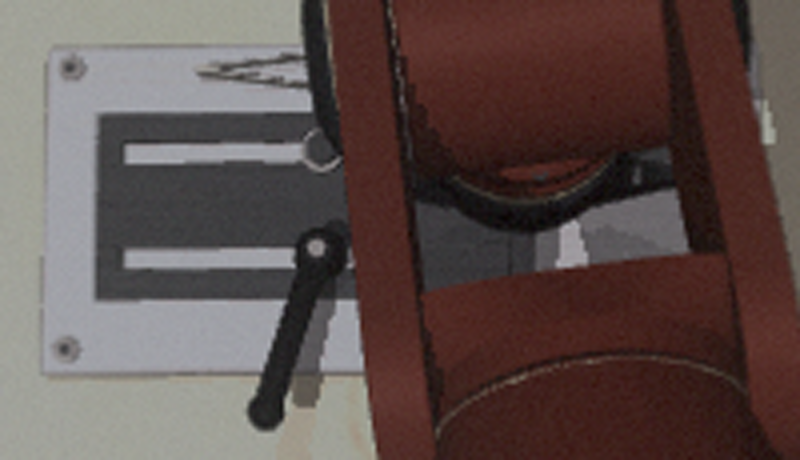

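Call:
apply_moves:
  commands:
    - {"linear": [0,0,0],"delta_rot": [0,0,0],"fingers": 150}
    - {"linear": [0,0,0],"delta_rot": [0,0,0],"fingers": 100}
    - {"linear": [0,0,0],"delta_rot": [0,0,0],"fingers": 60}
    - {"linear": [0,0,0],"delta_rot": [0,0,0],"fingers": 60}
    - {"linear": [0,0,-0.03],"delta_rot": [0,0,0],"fingers": 60}
    - {"linear": [0,0,-0.06],"delta_rot": [0,0,0],"fingers": 60}
    - {"linear": [0,0,-0.09],"delta_rot": [0,0,0],"fingers": 60}
    - {"linear": [0,0,-0.12],"delta_rot": [0,0,0],"fingers": 60}

```text
time: 5.15
tool_pos: [0.5778, 0.1672, 0.1598]
tool_rot: [-0.0, -0.017, 1.0, 0.0]
contact_force: [0.2, -0.2, -0.3]
gripper_width: 0.769
```

```bash
python3 -c "
from h import *
go([.40,.26,.18],91.7)"
```

```text
t 5.15 pos [0.5778 0.1672 0.1598] F [ 0.2 -0.2 -0.3] w 0.769
lin [ 0.1746  0.0988 -0.0202] rot [ 0.   -0.01  0.25]
```

Call:
apply_moves:
  commands:
    - {"linear": [0.03,0.017,-0.01],"delta_rot": [0,0,0],"fingers": 60}
    - {"linear": [0.06,0.034,-0.02],"delta_rot": [0,0,0],"fingers": 60}
    - {"linear": [0.09,0.051,-0.02],"delta_rot": [0,0,0],"fingers": 120}
    - {"linear": [0.12,0.068,-0.02],"delta_rot": [0,0,0],"fingers": 180}
    - {"linear": [0.15,0.085,-0.02],"delta_rot": [0,0,0],"fingers": 255}
    - {"linear": [0.175,0.099,-0.02],"delta_rot": [0,0,0],"fingers": 255}
    - {"linear": [0.175,0.099,-0.02],"delta_rot": [0,0,0],"fingers": 255}
    - {"linear": [0.175,0.099,-0.02],"delta_rot": [0,0,0],"fingers": 255}

```text
time: 5.95
tool_pos: [0.3997, 0.2604, 0.1789]
tool_rot: [0.0, -0.018, 1.0, 0.0]
contact_force: [0.5, -0.4, 0.1]
gripper_width: 0.0
```

```bash
python3 -c "
from h import *
snap('r')"
```

```text
(no output)
```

View pics/r_sc.png

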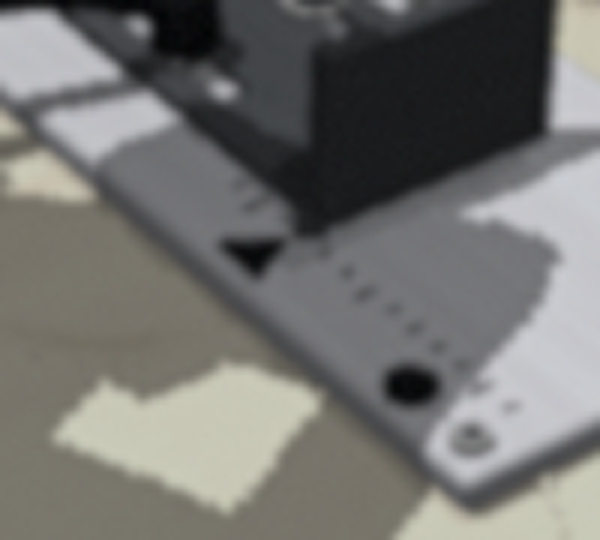

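View pics/r_tc.png

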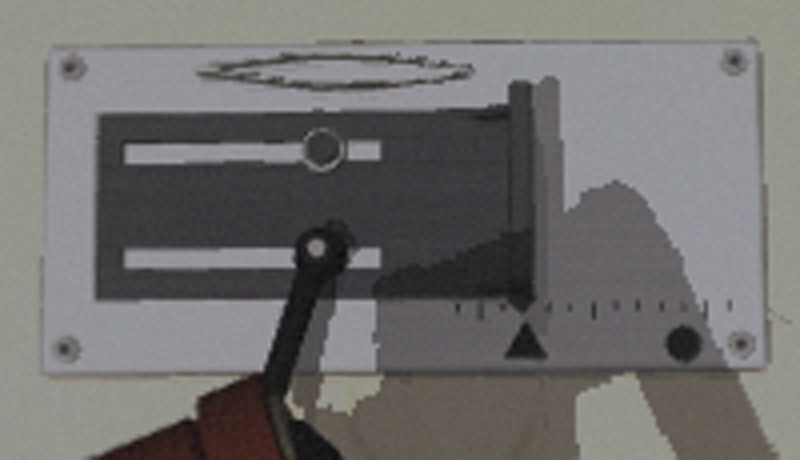

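```bash
python3 - <<'E'
import cv2
a=cv2.imread('pics/r_t.png')[232:260,315:347]; a=cv2.convertScaleAbs(a,alpha=1.6)
cv2.imwrite('pics/r_z.png',cv2.resize(a,None,fx=20,fy=20,interpolation=cv2.INTER_NEAREST))
b=cv2.imread('pics/r_s.png')[268:290,292:322]; b=cv2.convertScaleAbs(b,alpha=1.6)
cv2.imwrite('pics/r_zs.png',cv2.resize(b,None,fx=20,fy=20,interpolation=cv2.INTER_NEAREST))
E
```

```text
(no output)
```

View pics/r_z.png

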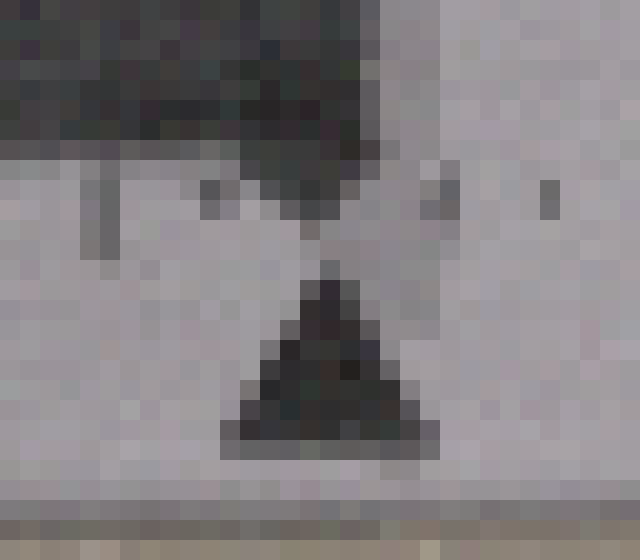

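View pics/r_zs.png

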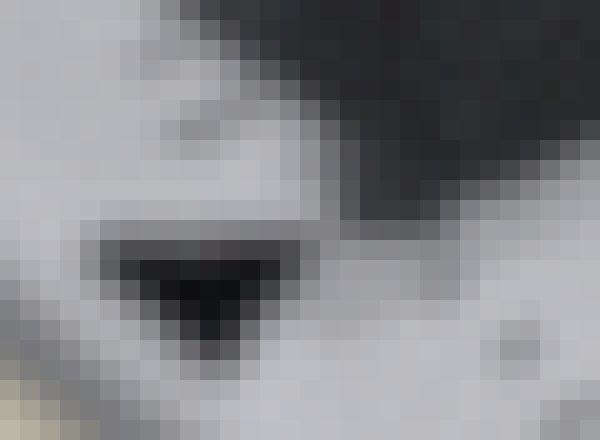

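```bash
cat > meas.py <<'E'
from h import *
import sys
f=cv2.imread(sys.argv[1]); g=cv2.cvtColor(f,cv2.COLOR_BGR2GRAY).astype(float)
ax=np.array([-.0302,.9995,0])
def yy(u,v,z): return onz('top',(u,v),z)@ax*1000
def prof(v,u0,u1,dark):
    # dark run limits at half level, subpixel
    r=g[v]; th=(dark+np.median([r[u0],r[u1]]))/2
    L=[u for u in range(u0,u1) if r[u]>=th>r[u+1]]; Rr=[u for u in range(u0,u1) if r[u]<th<=r[u+1]]
    if not L or not Rr: return None
    l=L[0]; q=Rr[-1]
    return l+(r[l]-th)/(r[l]-r[l+1]), q+(th-r[q])/(r[q+1]-r[q])
for v in range(239,256):
    z=.015
    p=prof(v,322 if v<245 else 322,336 if v<245 else 340,30)
    if p: print(v,np.round(p,2),'mid y',round(yy(sum(p)/2,v,z),2), g[v,322:341].astype(int))
print('flange')
for v in range(190,238,6): print(v,g[v,322:342].astype(int))
E
python3 meas.py pics/r_t.png
```

```text
239 [326.38 333.27] mid y 148.96 [53 53 56 64 57 38 38 36 36 33 27 41 74 87 86 96 96 97 96]
240 [326.49 333.01] mid y 149.1 [ 85  83  81  81  75  45  39  37  37  38  38  60  85  84  96  78  98 100
  99]
241 [324.85 331.89] mid y 151.55 [ 94  94  85  54  68  85  50  41  34  38  61  85  86  86  80  62  98 101
  97]
242 [329.11 331.21] mid y 148.41 [ 97  97  98  67  80 100  88  58  44  49  85  83  86  84  69  64  98  98
  99]
246 [329.8  332.31] mid y 146.88 [ 97  99  97  96  99  98  96  97  55  29  54  85  84  83  86  99 102 100
  97]
247 [329.48 332.54] mid y 146.98 [91 95 92 98 93 99 96 91 30 27 41 80 86 82 84 99 96 97 97]
248 [328.93 333.23] mid y 146.87 [ 92  96  94  95  96  98  95  60  31  27  30  55  88  88  86  96 100  98
  98]
249 [328.2  333.56] mid y 147.22 [95 97 97 95 97 98 73 25 33 33 29 34 86 99 99 97 98 99 98]
250 [327.55 334.05] mid y 147.38 [97 97 94 98 93 97 37 28 28 29 20 32 62 97 99 97 97 98 98]
251 [327.18 334.68] mid y 147.16 [ 97  95  96  98  94  73  25  28  31  30  31  29  30  80  97  97  98  99
 100]
252 [326.57 335.26] mid y 147.2 [ 95 100  99  99  92  43  33 
[... 234 characters left out ...]
9  57  59  55  56  67 102 104 100
 100]
flange
190 [148 149 144 147 145  75  57  62  62  58  60 100  95 101 100 101  99 105
 147 151]
196 [ 58  55  57  58  55  50  58  58  61  60  56  73 100  99  99 102 102 103
 149 152]
202 [ 60  59  60  62  56  49  58  62  61  58  54  69  83  86  99  99 101  98
 103 149]
208 [ 58  58  59  61  60  47  56  58  58  60  52  68  82  85  96  98  97  99
 100 150]
214 [ 56  62  60  61  62  41  57  59  57  60  54  67  85  85  85  97  95 100
 101 146]
220 [ 59  57  62  58  56  48  56  59  59  58  50  58  86  84  84  98  99 100
  96  99]
226 [44 42 41 40 35 38 35 42 43 40 38 57 84 86 85 97 96 99 96 96]
232 [41 38 35 37 39 31 40 41 39 35 41 57 85 86 86 99 99 99 96 99]
```

```bash
python3 - <<'E'
from h import *
ax=np.array([-.0302,.9995,0])
for u,v in [(329.45,190),(329.7,208),(329.9,232)]: print(onz('top',(u,v),.072)@ax*1000)
# plate axis from screws
P=[onz('top',tc(*p),.012) for p in [(71,67),(735,62),(741,344),(65,349)]]
print([(a-b)[:2] for a,b in ((P[0],P[1]),(P[3],P[2]),(P[1],P[2]),(P[0],P[3]))])
E
```

```text
149.32745629352743
149.14321001208148
149.1151153086134
[array([-0.00869007,  0.30094158]), array([-0.00947757,  0.300515  ]), array([0.1279028 , 0.00370484]), array([0.1286903 , 0.00413141])]
```

Pointer sits at plate-y 148.7 mm and the triangle at 147.1 mm, so the fence is about 1.6 mm too far. I'll regrasp and pull it back.

```bash
python3 -c "
from h import *
go([.578,.1656,.16],91.75)"
```

```text
t 6.05 pos [0.4005 0.2599 0.1789] F [ 0.6  0.2 -0.3] w -0.005
lin [-0.1743 -0.1002  0.019 ] rot [-0.    0.03  0.17]
```

Call:
apply_moves:
  commands:
    - {"linear": [-0.03,-0.017,0],"delta_rot": [0,0,0],"fingers": 60}
    - {"linear": [-0.06,-0.034,0],"delta_rot": [0,0,0],"fingers": 60}
    - {"linear": [-0.09,-0.052,0],"delta_rot": [0,0,0],"fingers": 60}
    - {"linear": [-0.12,-0.07,0],"delta_rot": [0,0,0],"fingers": 60}
    - {"linear": [-0.15,-0.087,0.01],"delta_rot": [0,0,0],"fingers": 60}
    - {"linear": [-0.1745,-0.1,0.019],"delta_rot": [0,0,0],"fingers": 60}
    - {"linear": [-0.1745,-0.1,0.019],"delta_rot": [0,0,0],"fingers": 60}
    - {"linear": [-0.1745,-0.1,0.019],"delta_rot": [0,0,0],"fingers": 60}

```text
time: 6.85
tool_pos: [0.578, 0.1652, 0.159]
tool_rot: [-0.001, -0.016, 1.0, -0.0]
contact_force: [-0.6, 0.2, -0.1]
gripper_width: 0.765
```

```bash
python3 -c "
from h import *
go([.578,.1656,.0395],91.75)"
```

```text
t 6.85 pos [0.578  0.1652 0.159 ] F [-0.6  0.2 -0.1] w 0.765
lin [-0.0003  0.0004  0.1195] rot [ 0.   -0.11  0.08]
```

Call:
apply_moves:
  commands:
    - {"linear": [0,0,0.025],"delta_rot": [0,0,0],"fingers": 60}
    - {"linear": [0,0,0.05],"delta_rot": [0,0,0],"fingers": 60}
    - {"linear": [0,0,0.08],"delta_rot": [0,0,0],"fingers": 60}
    - {"linear": [0,0,0.1],"delta_rot": [0,0,0],"fingers": 60}
    - {"linear": [0,0,0.1195],"delta_rot": [0,0,0],"fingers": 60}
    - {"linear": [0,0,0.1195],"delta_rot": [0,0,0],"fingers": 60}
    - {"linear": [0,0,0.1195],"delta_rot": [0,0,0],"fingers": 150}
    - {"linear": [0,0,0.1195],"delta_rot": [0,0,0],"fingers": 180}

```text
time: 7.65
tool_pos: [0.5786, 0.1666, 0.0423]
tool_rot: [0.001, -0.017, 1.0, 0.0]
contact_force: [0.7, 0.2, 0.6]
gripper_width: 0.436
```

Call:
apply_moves:
  commands:
    - {"linear": [0,0,0],"delta_rot": [0,0,0],"fingers": 200}
    - {"linear": [0,0,0],"delta_rot": [0,0,0],"fingers": 255}
    - {"linear": [0,0,0],"delta_rot": [0,0,0],"fingers": 255}
    - {"linear": [0,0,0],"delta_rot": [0,0,0],"fingers": 255}
    - {"linear": [0,0,0],"delta_rot": [0,0,0],"fingers": 255}
    - {"linear": [0,0,0],"delta_rot": [0,0,0],"fingers": 255}
    - {"linear": [0,0,0],"delta_rot": [0,0,0],"fingers": 255}
    - {"linear": [0,0,0],"delta_rot": [0,0,0],"fingers": 255}

```text
time: 8.45
tool_pos: [0.5785, 0.1665, 0.0419]
tool_rot: [0.001, -0.017, 1.0, 0.0]
contact_force: [-1.8, 1.6, 6.9]
gripper_width: 0.106
```

```bash
python3 -c "
from h import *
go([.578,.1656,.0395],91.75)"
```

```text
t 8.45 pos [0.5785 0.1665 0.0419] F [-1.8  1.6  6.9] w 0.106
lin [ 0.0005 -0.0009  0.0024] rot [0.04 0.11 0.19]
```

Call:
apply_moves:
  commands:
    - {"linear": [0,-0.001,0],"delta_rot": [0,0,0],"fingers": 255}
    - {"linear": [0,-0.001,0],"delta_rot": [0,0,0],"fingers": 255}
    - {"linear": [0,-0.001,0],"delta_rot": [0,0,0],"fingers": 255}
    - {"linear": [0,-0.001,0],"delta_rot": [0,0,0],"fingers": 255}
    - {"linear": [0,-0.001,0],"delta_rot": [0,0,0],"fingers": 255}
    - {"linear": [0,-0.001,0],"delta_rot": [0,0,0],"fingers": 150}
    - {"linear": [0,-0.001,0],"delta_rot": [0,0,0],"fingers": 100}
    - {"linear": [0,-0.001,0],"delta_rot": [0,0,0],"fingers": 60}

```text
time: 9.25
tool_pos: [0.5773, 0.1649, 0.0399]
tool_rot: [-0.0, -0.017, 1.0, -0.0]
contact_force: [-0.2, -0.7, -0.5]
gripper_width: 0.61
```

Call:
apply_moves:
  commands:
    - {"linear": [0,0,0],"delta_rot": [0,0,0],"fingers": 60}
    - {"linear": [0,0,-0.03],"delta_rot": [0,0,0],"fingers": 60}
    - {"linear": [0,0,-0.06],"delta_rot": [0,0,0],"fingers": 60}
    - {"linear": [0,0,-0.09],"delta_rot": [0,0,0],"fingers": 60}
    - {"linear": [0,0,-0.12],"delta_rot": [0,0,0],"fingers": 60}
    - {"linear": [0.04,0.02,-0.13],"delta_rot": [0,0,0],"fingers": 60}
    - {"linear": [0.08,0.04,-0.14],"delta_rot": [0,0,0],"fingers": 150}
    - {"linear": [0.12,0.06,-0.14],"delta_rot": [0,0,0],"fingers": 255}

```text
time: 10.05
tool_pos: [0.4554, 0.2215, 0.1822]
tool_rot: [0.002, -0.016, 1.0, 0.001]
contact_force: [-0.1, 0.4, 0.2]
gripper_width: 0.435
```

Call:
apply_moves:
  commands:
    - {"linear": [0.03,0.02,0],"delta_rot": [0,0,0],"fingers": 255}
    - {"linear": [0.055,0.04,0],"delta_rot": [0,0,0],"fingers": 255}
    - {"linear": [0.055,0.04,0],"delta_rot": [0,0,0],"fingers": 255}
    - {"linear": [0.055,0.04,0],"delta_rot": [0,0,0],"fingers": 255}
    - {"linear": [0.055,0.04,0],"delta_rot": [0,0,0],"fingers": 255}
    - {"linear": [0.055,0.04,0],"delta_rot": [0,0,0],"fingers": 255}
    - {"linear": [0.055,0.04,0],"delta_rot": [0,0,0],"fingers": 255}
    - {"linear": [0.055,0.04,0],"delta_rot": [0,0,0],"fingers": 255}

```text
time: 10.85
tool_pos: [0.3998, 0.2588, 0.1802]
tool_rot: [-0.0, -0.016, 1.0, -0.0]
contact_force: [-0.3, -0.5, -0.2]
gripper_width: 0.002
```

```bash
python3 -c "
from h import *
snap('q')
a=cv2.imread('pics/q_t.png')[232:260,315:347]; a=cv2.convertScaleAbs(a,alpha=1.6)
cv2.imwrite('pics/q_z.png',cv2.resize(a,None,fx=20,fy=20,interpolation=cv2.INTER_NEAREST))
"; python3 meas.py pics/q_t.png
```

```text
239 [326.64 333.59] mid y 148.45 [ 55  55  67  68  60  44  34  37  38  39  37  35  60  86  84  85  99 100
  99]
240 [327.37 333.54] mid y 147.86 [ 84  86  83  80  82  66  39  42  39  39  40  41  69  83  80  70  99 100
 102]
241 [324.95 332.53] mid y 150.91 [ 97  98 100  54  68  82  69  43  35  39  39  72  89  86  69  55  97  98
  97]
242 [329.44 331.42] mid y 147.92 [ 95  97  96  67  83  96  83  69  39  43  73  85  90  85  68  60  98  99
 101]
246 [329.79 332.22] mid y 146.97 [ 96  98  97  98 100  98 100  96  55  35  57  87  83  87  85 100 100  97
  99]
247 [329.48 332.53] mid y 146.98 [ 96  94  99  96  98  94  96  91  33  32  42  82  84  87  87  95 101  95
  97]
248 [328.79 333.29] mid y 146.94 [ 96  96  98  95  96  94  94  55  28  33  29  54  86  89  89  98 100  97
  97]
249 [328.21 333.61] mid y 147.18 [ 98  94  98  97  98  93  75  27  32  33  28  34  85  98 102 100 102  99
 102]
250 [327.57 334.09] mid y 147.34 [98 95 94 98 97 94 41 30 29 30 31 28 61 96 99 99 98 98 98]
251 [327.27 334.68] mid y 147.08 [ 96  95 100  99  95  76  31  29  34  30  33  31  31  79  97  97  98 101
  99]

[... 317 characters left out ...]
 100  99 100
 101]
flange
190 [149 147 147 147 146 108  58  63  59  63  64  61  97  96  98  95  99 100
 104 147]
196 [ 56  57  56  54  57  51  53  59  62  61  58  61 100  99 101  98 100 100
 102 150]
202 [ 61  62  59  64  57  54  55  61  61  57  61  52  84  87  87  99  99  96
 106 151]
208 [ 57  63  59  63  60  56  53  59  62  62  60  54  83  81  85  98  99  98
  99 153]
214 [ 62  59  63  58  60  57  51  59  60  59  58  54  85  85  82  98  97  95
  95 102]
220 [ 58  58  59  59  60  54  48  57  57  57  54  56  84  84  83  97  98  96
  99 100]
226 [39 39 41 41 38 35 36 44 39 42 37 42 67 86 83 84 97 97 98 98]
232 [ 37  41  30  38  43  43  34  43  43  42  41  40  65  87  85  86  96  99
 100  99]
```

View pics/q_z.png

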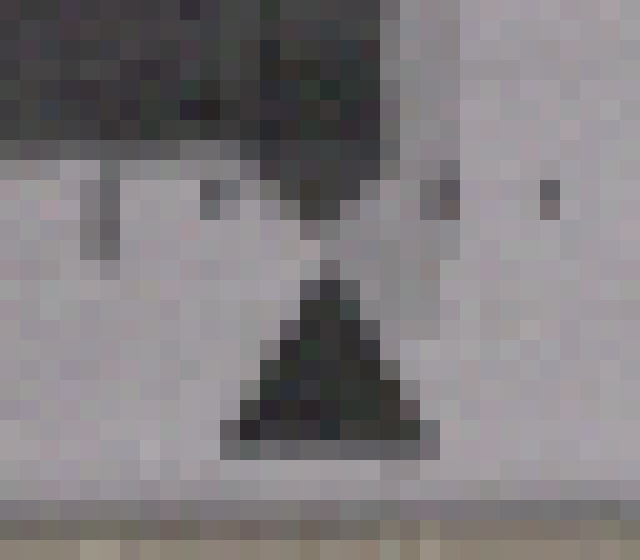

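View pics/q_sc.png

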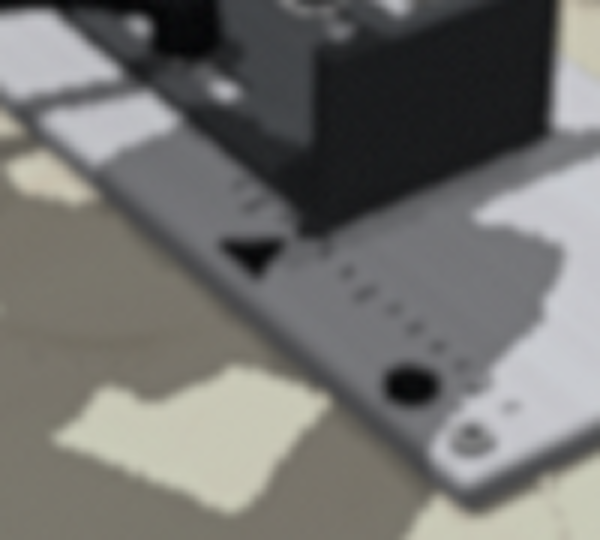

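View pics/q_tc.png

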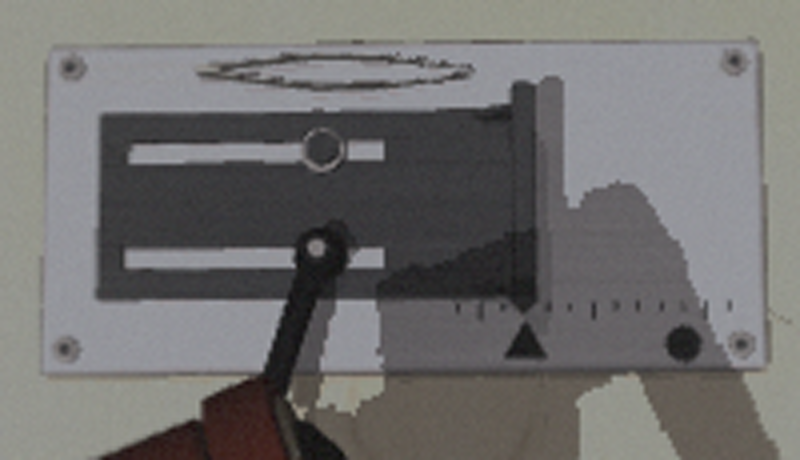

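```bash
cat > edge.py <<'E'
from h import *
import sys
def edge(fn):
    g=cv2.cvtColor(cv2.imread(fn),cv2.COLOR_BGR2GRAY).astype(float); out=[]
    for v in list(range(196,238)):
        r=g[v]; th=100
        for u in range(216,246):
            if r[u]>=th>r[u+1]: 
                out.append(onz('top',(u+(r[u]-th)/(r[u]-r[u+1]),v),.016)@np.array([-.0302,.9995,0])*1000); break
    return np.mean(out),np.std(out),len(out)
def slots(fn):
    g=cv2.cvtColor(cv2.imread(fn),cv2.COLOR_BGR2GRAY).astype(float); o=[]
    for v in (202,203,228,229,230):
        r=g[v]; th=105
        for u in range(226,262):
            if r[u]<th<=r[u+1]:
                o.append(onz('top',(u+(th-r[u])/(r[u+1]-r[u]),v),.017)@np.array([-.0302,.9995,0])*1000); break
    return np.mean(o),np.std(o)
for fn in sys.argv[1:]: print(fn,edge(fn),slots(fn))
E
python3 edge.py pics/top0.png pics/g_t.png pics/m_t.png pics/r_t.png pics/q_t.png
python3 -c "
from h import *
go([.577,.1645,.16],91.75)"
```

```text
pics/top0.png (np.float64(311.47061052466313), np.float64(0.24070996954758592), 42) (np.float64(296.757764797266), np.float64(0.2297689009206679))
pics/g_t.png (np.float64(312.12722940508746), np.float64(0.17546923088256644), 42) (np.float64(299.33707695286074), np.float64(0.13291595839284656))
pics/m_t.png (np.float64(338.5428879788323), np.float64(0.21258501323484835), 42) (np.float64(325.80879759661), np.float64(0.33781940647748276))
pics/r_t.png (np.float64(338.8377087440855), np.float64(0.2173690981598832), 42) (np.float64(325.568331575136), np.float64(0.3658621784371089))
pics/q_t.png (np.float64(337.62290868184925), np.float64(0.2301978422038753), 42) (np.float64(324.514787185557), np.float64(0.8504629330263347))
t 10.95 pos [0.3996 0.2589 0.1802] F [-0.9 -0.3  0. ] w -0.001
lin [-0.1742 -0.1003  0.0202] rot [-0.   -0.01  0.16]
```

The last pull moved the fence back 1.15 mm. The pointer is still about 0.8 mm past the tab, so I'll do one more fine trim and check it by the foot edge while holding.

Call:
apply_moves:
  commands:
    - {"linear": [-0.03,-0.017,0],"delta_rot": [0,0,0],"fingers": 60}
    - {"linear": [-0.06,-0.034,0],"delta_rot": [0,0,0],"fingers": 60}
    - {"linear": [-0.09,-0.052,0],"delta_rot": [0,0,0],"fingers": 60}
    - {"linear": [-0.12,-0.07,0],"delta_rot": [0,0,0],"fingers": 60}
    - {"linear": [-0.15,-0.087,0.01],"delta_rot": [0,0,0],"fingers": 60}
    - {"linear": [-0.1745,-0.1005,0.02],"delta_rot": [0,0,0],"fingers": 60}
    - {"linear": [-0.1745,-0.1005,0.02],"delta_rot": [0,0,0],"fingers": 60}
    - {"linear": [-0.1745,-0.1005,0.04],"delta_rot": [0,0,0],"fingers": 60}

```text
time: 11.75
tool_pos: [0.5794, 0.1646, 0.1428]
tool_rot: [0.002, -0.016, 1.0, 0.0]
contact_force: [0.4, -0.1, 0.4]
gripper_width: 0.764
```

```bash
python3 -c "
from h import *
go([.577,.1645,.0395],91.75)"
```

```text
t 11.75 pos [0.5794 0.1646 0.1428] F [ 0.4 -0.1  0.4] w 0.764
lin [ 2.900e-03 -1.000e-04  1.033e-01] rot [0.05 0.27 0.13]
```

Call:
apply_moves:
  commands:
    - {"linear": [0,0,0.025],"delta_rot": [0,0,0],"fingers": 60}
    - {"linear": [0,0,0.05],"delta_rot": [0,0,0],"fingers": 60}
    - {"linear": [0,0,0.08],"delta_rot": [0,0,0],"fingers": 60}
    - {"linear": [0,0,0.1],"delta_rot": [0,0,0],"fingers": 60}
    - {"linear": [0,0,0.1],"delta_rot": [0,0,0],"fingers": 60}
    - {"linear": [0,0,0.1],"delta_rot": [0,0,0],"fingers": 120}
    - {"linear": [0,0,0.1],"delta_rot": [0,0,0],"fingers": 180}
    - {"linear": [0,0,0.1],"delta_rot": [0,0,0],"fingers": 200}

```text
time: 12.55
tool_pos: [0.5784, 0.165, 0.0424]
tool_rot: [0.002, -0.017, 1.0, 0.0]
contact_force: [0.6, 0.2, 0.8]
gripper_width: 0.259
```

Call:
apply_moves:
  commands:
    - {"linear": [0,0,0],"delta_rot": [0,0,0],"fingers": 255}
    - {"linear": [0,0,0],"delta_rot": [0,0,0],"fingers": 255}
    - {"linear": [0,0,0],"delta_rot": [0,0,0],"fingers": 255}
    - {"linear": [0,0,0],"delta_rot": [0,0,0],"fingers": 255}
    - {"linear": [0,0,0],"delta_rot": [0,0,0],"fingers": 255}
    - {"linear": [0,0,0],"delta_rot": [0,0,0],"fingers": 255}
    - {"linear": [0,0,0],"delta_rot": [0,0,0],"fingers": 255}
    - {"linear": [0,0,0],"delta_rot": [0,0,0],"fingers": 255}

```text
time: 13.35
tool_pos: [0.5782, 0.1651, 0.0421]
tool_rot: [0.001, -0.017, 1.0, 0.0]
contact_force: [-1.8, 0.7, 6.8]
gripper_width: 0.104
```

```bash
python3 -c "
from h import *
go([.577,.1645,.0395],91.75);snap('g3')";python3 edge.py pics/g3_t.png
```

```text
t 13.35 pos [0.5782 0.1651 0.0421] F [-1.8  0.7  6.8] w 0.104
lin [ 0.0012 -0.0005  0.0026] rot [0.05 0.13 0.19]
pics/g3_t.png (np.float64(336.46850927856343), np.float64(0.23748452290805716), 42) (np.float64(323.7174910102704), np.float64(0.37231414634214466))
```

Call:
apply_moves:
  commands:
    - {"linear": [0,0,0],"delta_rot": [0,0,0],"fingers": 180}
    - {"linear": [0,0,0],"delta_rot": [0,0,0],"fingers": 120}
    - {"linear": [0,0,0],"delta_rot": [0,0,0],"fingers": 80}
    - {"linear": [0,0,0],"delta_rot": [0,0,0],"fingers": 80}
    - {"linear": [0,0,-0.03],"delta_rot": [0,0,0],"fingers": 80}
    - {"linear": [0,0,-0.06],"delta_rot": [0,0,0],"fingers": 80}
    - {"linear": [0,0,-0.09],"delta_rot": [0,0,0],"fingers": 80}
    - {"linear": [0,0,-0.12],"delta_rot": [0,0,0],"fingers": 80}

```text
time: 14.25
tool_pos: [0.5769, 0.1645, 0.1612]
tool_rot: [-0.0, -0.017, 1.0, -0.0]
contact_force: [-0.1, 0.2, -0.1]
gripper_width: 0.682
```

Call:
apply_moves:
  commands:
    - {"linear": [0.03,0.017,-0.01],"delta_rot": [0,0,0],"fingers": 80}
    - {"linear": [0.06,0.034,-0.02],"delta_rot": [0,0,0],"fingers": 80}
    - {"linear": [0.09,0.051,-0.02],"delta_rot": [0,0,0],"fingers": 120}
    - {"linear": [0.12,0.068,-0.02],"delta_rot": [0,0,0],"fingers": 180}
    - {"linear": [0.15,0.085,-0.02],"delta_rot": [0,0,0],"fingers": 255}
    - {"linear": [0.175,0.099,-0.02],"delta_rot": [0,0,0],"fingers": 255}
    - {"linear": [0.175,0.099,-0.02],"delta_rot": [0,0,0],"fingers": 255}
    - {"linear": [0.175,0.099,-0.02],"delta_rot": [0,0,0],"fingers": 255}

```text
time: 15.05
tool_pos: [0.3988, 0.2577, 0.1804]
tool_rot: [0.0, -0.018, 1.0, -0.0]
contact_force: [-0.2, -0.3, -0.2]
gripper_width: -0.002
```

```bash
python3 -c "
from h import *
snap('k')
a=cv2.imread('pics/k_t.png')[232:260,315:347]; a=cv2.convertScaleAbs(a,alpha=1.6)
cv2.imwrite('pics/k_z.png',cv2.resize(a,None,fx=20,fy=20,interpolation=cv2.INTER_NEAREST))
a=cv2.imread('pics/k_s.png')[200:325,225:415]; cv2.imwrite('pics/k_s4.png',cv2.resize(a,None,fx=4,fy=4,interpolation=cv2.INTER_CUBIC))
go([.486,.233,.12],74.7)
"; python3 meas.py pics/k_t.png|head -9;python3 edge.py pics/k_t.png
```

```text
t 15.15 pos [0.3996 0.2573 0.1804] F [-0.3 -0.   0.8] w 0.001
lin [-0.0855 -0.0271  0.0604] rot [-1.000e-02  3.000e-02  1.721e+01]
239 [327.26 334.15] mid y 147.4 [52 56 68 71 66 54 36 40 39 35 38 36 45 74 85 84 98 97 98]
240 [328.  333.8] mid y 147.07 [ 84  85  84  81  83  81  56  35  36  33  37  40  60  82  80  72  85 100
 101]
241 [328.95 332.7 ] mid y 147.22 [ 95  97  95  62  71  86  82  53  42  42  39  61  86  83  63  54  87 101
  98]
242 [330.1  331.69] mid y 147.11 [ 97  95  94  69  82  98  89  84  58  45  62  87  88  84  70  62  82 100
  97]
246 [329.8  332.36] mid y 146.83 [95 96 95 98 99 99 98 93 56 32 50 87 83 83 85 84 85 98 99]
247 [329.39 332.57] mid y 147.02 [98 94 97 94 98 96 96 93 20 32 43 80 83 82 85 84 86 98 99]
pics/k_t.png (np.float64(336.78905462938127), np.float64(0.23144705184662775), 42) (np.float64(323.4589376373428), np.float64(0.40490982989866714))
```

View pics/k_z.png

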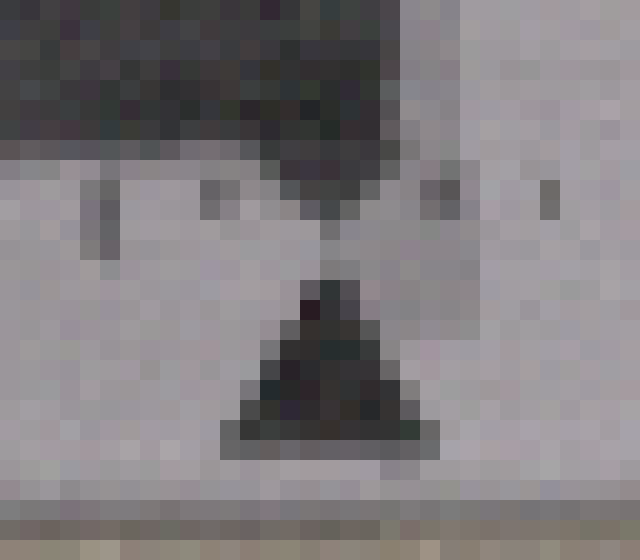

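View pics/k_s4.png

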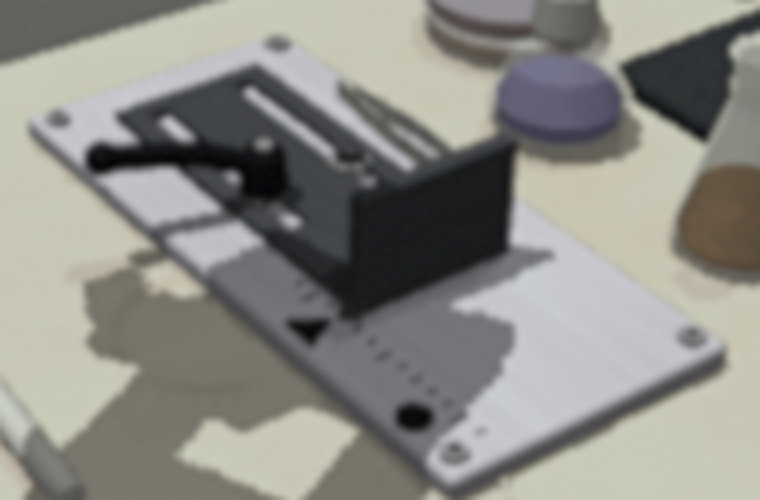

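The pointer is now at 147.2 mm and the triangle at 147.1 mm, so they line up. Next is the lever: fingers shut, down beside the arm on its −y side.

Call:
apply_moves:
  commands:
    - {"linear": [-0.03,-0.009,0],"delta_rot": [0,0,5],"fingers": 255}
    - {"linear": [-0.06,-0.019,0.01],"delta_rot": [0,0,10],"fingers": 255}
    - {"linear": [-0.0855,-0.027,0.03],"delta_rot": [0,0,17],"fingers": 255}
    - {"linear": [-0.0855,-0.027,0.06],"delta_rot": [0,0,17],"fingers": 255}
    - {"linear": [-0.0855,-0.027,0.08],"delta_rot": [0,0,17],"fingers": 255}
    - {"linear": [-0.0855,-0.027,0.08],"delta_rot": [0,0,17],"fingers": 255}
    - {"linear": [-0.0855,-0.027,0.08],"delta_rot": [0,0,17],"fingers": 255}
    - {"linear": [-0.0855,-0.027,0.08],"delta_rot": [0,0,17],"fingers": 255}

```text
time: 15.95
tool_pos: [0.4866, 0.2337, 0.102]
tool_rot: [0.001, 0.131, 0.991, 0.001]
contact_force: [0.6, 0.2, -0.5]
gripper_width: -0.002
```

```bash
python3 -c "
from h import *
go([.486,.233,.032],74.7)
f=eyes.grab_frame('scene')[:,:,::-1]; cv2.imwrite('pics/l1.png',cv2.resize(f[140:325,225:415],None,fx=3.2,fy=3.2))
f=eyes.grab_frame('top')[:,:,::-1]; cv2.imwrite('pics/l1t.png',f)"
```

```text
t 15.95 pos [0.4866 0.2337 0.102 ] F [ 0.6  0.2 -0.5] w -0.002
lin [ 0.0006 -0.0009  0.07  ] rot [0.08 0.14 0.22]
```

View pics/l1.png

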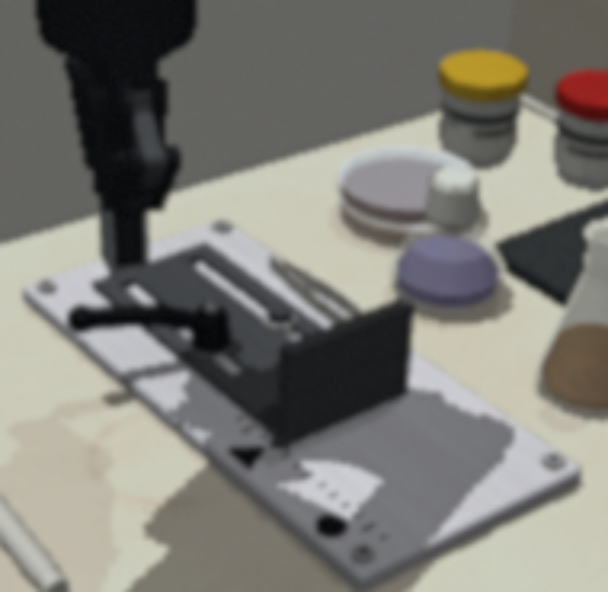

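```bash
python3 -c "
from h import *
print(proj('scene',[.4866,.2337,.102]),proj('scene',[.4866,.2337,.032]))
H=np.array([.5525,.2515])
from plant import state
s=state();q=s['tool_rot'];M=R.from_quat([q[1],q[2],q[3],q[0]]).as_matrix();p0=s['tool_pos']; p0[2]=.032
a0=np.degrees(np.arctan2(M[1,1],M[0,1]))
for phi,d in [(164.7,.024),(160,.0215),(152,.0205),(144,.0205),(136,.0205),(128,.0205),(120,.0205),(112,.0205),(104,.0205),(98,.0205),(94,.0205),(91.7,.0205),(90,.0205),(88,.0205)]:
    a=np.radians(phi); u=np.array([np.cos(a),np.sin(a)]); n=np.array([u[1],-u[0]])
    C=H+.06*u-d*n
    v=M.T@(np.array([*C,.032])-p0)
    print(phi,C.round(4),v.round(4),'rotz',round(a0-(phi-90),1))
"
```

```text
[263.48784197 222.00976802] [264.49895109 257.33558875]
164.7 [0.4883 0.2442] [0.0009 0.0104 0.    ] rotz 0.2
160 [0.4888 0.2518] [0.0025 0.0179 0.    ] rotz 4.9
152 [0.4899 0.2616] [0.0039 0.0276 0.    ] rotz 12.9
144 [0.4919 0.2702] [0.0042 0.0365 0.    ] rotz 20.9
136 [0.4951 0.2784] [0.0033 0.0453 0.0001] rotz 28.9
128 [0.4994 0.2862] [0.0011 0.0539 0.0001] rotz 36.9
120 [0.5047 0.2932] [-0.0022  0.0621  0.0001] rotz 44.9
112 [0.511  0.2995] [-0.0067  0.0697  0.0001] rotz 52.9
104 [0.5181 0.3048] [-0.0121  0.0767  0.0002] rotz 60.9
98 [0.5238 0.3081] [-0.0168  0.0814  0.0002] rotz 66.9
94 [0.5279 0.3099] [-0.0202  0.0842  0.0002] rotz 70.9
91.7 [0.5302 0.3109] [-0.0222  0.0857  0.0002] rotz 73.2
90 [0.532  0.3115] [-0.0238  0.0868  0.0002] rotz 74.9
88 [0.5341 0.3122] [-0.0257  0.088   0.0002] rotz 76.9
```

Call:
apply_moves:
  commands:
    - {"linear": [0,0,0.015],"delta_rot": [0,0,0],"fingers": 255}
    - {"linear": [0,0,0.03],"delta_rot": [0,0,0],"fingers": 255}
    - {"linear": [0,0,0.045],"delta_rot": [0,0,0],"fingers": 255}
    - {"linear": [0,0,0.06],"delta_rot": [0,0,0],"fingers": 255}
    - {"linear": [0,0,0.07],"delta_rot": [0,0,0],"fingers": 255}
    - {"linear": [0,0,0.07],"delta_rot": [0,0,0],"fingers": 255}
    - {"linear": [0,0,0.07],"delta_rot": [0,0,0],"fingers": 255}
    - {"linear": [0,0,0.07],"delta_rot": [0,0,0],"fingers": 255}

```text
time: 16.85
tool_pos: [0.486, 0.2338, 0.0311]
tool_rot: [0.001, 0.131, 0.991, 0.0]
contact_force: [0.6, 0.6, 0.4]
gripper_width: -0.003
```

Call:
apply_moves:
  commands:
    - {"linear": [0.001,0.01,0],"delta_rot": [0,0,0],"fingers": 255}
    - {"linear": [0.0025,0.018,0],"delta_rot": [0,0,5],"fingers": 255}
    - {"linear": [0.004,0.0275,0],"delta_rot": [0,0,13],"fingers": 255}
    - {"linear": [0.004,0.0365,0],"delta_rot": [0,0,21],"fingers": 255}
    - {"linear": [0.0035,0.0455,0],"delta_rot": [0,0,29],"fingers": 255}
    - {"linear": [0.001,0.054,0],"delta_rot": [0,0,37],"fingers": 255}
    - {"linear": [-0.002,0.062,0],"delta_rot": [0,0,45],"fingers": 255}
    - {"linear": [-0.002,0.062,0],"delta_rot": [0,0,45],"fingers": 255}

```text
time: 17.65
tool_pos: [0.5039, 0.2943, 0.0309]
tool_rot: [0.0, 0.5, 0.866, 0.001]
contact_force: [-0.3, -0.2, 0.2]
gripper_width: -0.0
```

```bash
python3 -c "
from h import *
go([.5302,.3109,.032],1.7)
f=eyes.grab_frame('scene')[:,:,::-1]; cv2.imwrite('pics/l2.png',cv2.resize(f[140:325,225:415],None,fx=3.2,fy=3.2))
H=np.array([.5525,.2515])
from plant import state
s=state();q=s['tool_rot'];M=R.from_quat([q[1],q[2],q[3],q[0]]).as_matrix();p0=s['tool_pos']; p0[2]=.032
print(s['joint_pos'].round(2))
a0=np.degrees(np.arctan2(M[1,1],M[0,1]))
for phi,d in [(120,.0205),(112,.0205),(104,.0205),(98,.0205),(94,.0205),(91.7,.0205),(90,.0205),(88,.0205),(86,.0205)]:
    a=np.radians(phi); u=np.array([np.cos(a),np.sin(a)]); n=np.array([u[1],-u[0]])
    C=H+.06*u-d*n
    v=M.T@(np.array([*C,.032])-p0)
    print(phi,v.round(4),'rotz',round(a0-(phi-90),1))
"
```

```text
t 17.65 pos [0.5039 0.2943 0.0309] F [-0.3 -0.2  0.2] w -0.0
lin [ 0.0012  0.0311 -0.001 ] rot [ 0.08 -0.03 28.32]
[ 0.4   0.16  1.85 -0.    1.13 -0.13]
120 [-0.001   0.0006  0.    ] rotz 0.2
112 [0.0013 0.0091 0.    ] rotz 8.2
104 [0.0023 0.0179 0.    ] rotz 16.2
98 [0.0023 0.0245 0.    ] rotz 22.2
94 [0.0019 0.0289 0.    ] rotz 26.2
91.7 [0.0015 0.0315 0.    ] rotz 28.5
90 [0.0012 0.0333 0.    ] rotz 30.2
88 [0.0007 0.0355 0.    ] rotz 32.2
86 [0.0002 0.0376 0.    ] rotz 34.2
```

View pics/l2.png

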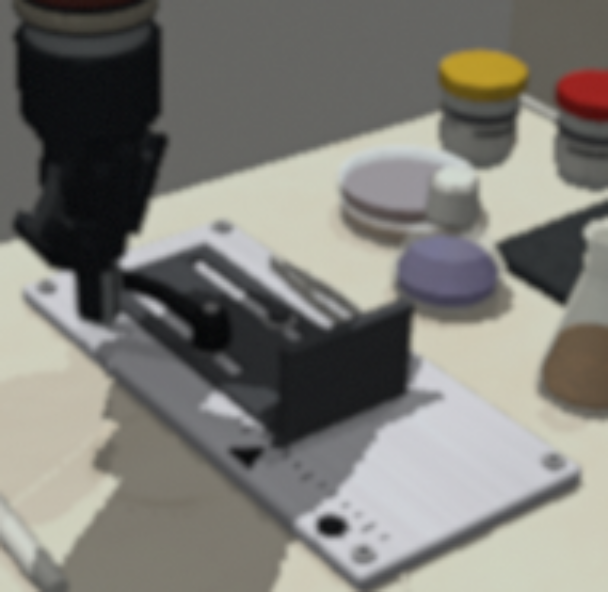

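The lever is following the fingers. I'll carry on to the end stop.

Call:
apply_moves:
  commands:
    - {"linear": [0.001,0.009,0],"delta_rot": [0,0,8],"fingers": 255}
    - {"linear": [0.002,0.018,0],"delta_rot": [0,0,16],"fingers": 255}
    - {"linear": [0.0025,0.0245,0],"delta_rot": [0,0,22],"fingers": 255}
    - {"linear": [0.002,0.029,0],"delta_rot": [0,0,26],"fingers": 255}
    - {"linear": [0.0015,0.0315,0],"delta_rot": [0,0,28.5],"fingers": 255}
    - {"linear": [0.0015,0.033,0],"delta_rot": [0,0,28.5],"fingers": 255}
    - {"linear": [0.0015,0.033,0],"delta_rot": [0,0,28.5],"fingers": 255}
    - {"linear": [0.0015,0.033,0],"delta_rot": [0,0,28.5],"fingers": 255}

```text
time: 18.5
tool_pos: [0.531, 0.3106, 0.0303]
tool_rot: [-0.0, 0.698, 0.716, 0.0]
contact_force: [-2.0, 1.0, -0.3]
gripper_width: -0.001
```

Call:
apply_moves:
  commands:
    - {"linear": [0,0.001,0],"delta_rot": [0,0,0],"fingers": 255}
    - {"linear": [0,0.001,0],"delta_rot": [0,0,0],"fingers": 255}
    - {"linear": [0,0.002,0],"delta_rot": [0,0,0],"fingers": 255}
    - {"linear": [0,0.002,0],"delta_rot": [0,0,0],"fingers": 255}
    - {"linear": [0,0.003,0],"delta_rot": [0,0,0],"fingers": 255}
    - {"linear": [0,0.003,0],"delta_rot": [0,0,0],"fingers": 255}
    - {"linear": [0,0.003,0],"delta_rot": [0,0,0],"fingers": 255}
    - {"linear": [0,0.003,0],"delta_rot": [0,0,0],"fingers": 255}

```text
time: 19.3
tool_pos: [0.5317, 0.3107, 0.03]
tool_rot: [-0.002, 0.698, 0.716, -0.002]
contact_force: [-10.0, 0.4, 5.2]
gripper_width: 0.0
```

```bash
python3 -c "
from h import *
go([.534,.3109,.032],1.7)
f=eyes.grab_frame('scene')[:,:,::-1]; cv2.imwrite('pics/l3.png',cv2.resize(f[140:325,225:415],None,fx=3.2,fy=3.2))"
```

```text
t 19.3 pos [0.5317 0.3107 0.03  ] F [-10.    0.4   5.2] w 0.0
lin [ 0.0001  0.0023 -0.002 ] rot [-0.34  0.04 -0.22]
```

View pics/l3.png

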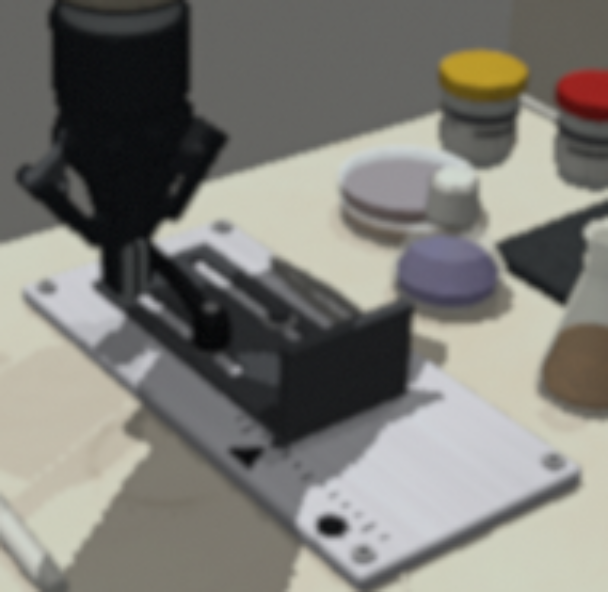

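Force rose to 10 N for 0.7 mm of travel, and turning the lever needs only about 1.5 N, so it is at its stop. I'll back off, lift and check.

Call:
apply_moves:
  commands:
    - {"linear": [0,-0.005,0],"delta_rot": [0,0,0],"fingers": 255}
    - {"linear": [0,-0.015,0],"delta_rot": [0,0,0],"fingers": 255}
    - {"linear": [0,-0.03,0],"delta_rot": [0,0,0],"fingers": 255}
    - {"linear": [0,-0.04,-0.02],"delta_rot": [0,0,0],"fingers": 255}
    - {"linear": [0,-0.05,-0.06],"delta_rot": [0,0,0],"fingers": 255}
    - {"linear": [0,-0.08,-0.1],"delta_rot": [0,0,0],"fingers": 255}
    - {"linear": [0,-0.11,-0.14],"delta_rot": [0,0,0],"fingers": 255}
    - {"linear": [0,-0.14,-0.15],"delta_rot": [0,0,0],"fingers": 255}

```text
time: 20.15
tool_pos: [0.3959, 0.3084, 0.1864]
tool_rot: [0.002, 0.698, 0.716, 0.005]
contact_force: [0.0, 0.6, 0.2]
gripper_width: -0.002
```

Call:
apply_moves:
  commands:
    - {"linear": [0.03,0,0],"delta_rot": [0,0,0],"fingers": 255}
    - {"linear": [0.06,0,0],"delta_rot": [0,0,0],"fingers": 255}
    - {"linear": [0.09,0,0],"delta_rot": [0,0,0],"fingers": 255}
    - {"linear": [0.12,0,0],"delta_rot": [0,0,0],"fingers": 255}
    - {"linear": [0.12,0,0],"delta_rot": [0,0,0],"fingers": 255}
    - {"linear": [0.12,0,0],"delta_rot": [0,0,0],"fingers": 255}
    - {"linear": [0.12,0,0],"delta_rot": [0,0,0],"fingers": 255}
    - {"linear": [0.12,0,0],"delta_rot": [0,0,0],"fingers": 255}

```text
time: 20.95
tool_pos: [0.3913, 0.4262, 0.1803]
tool_rot: [0.0, 0.699, 0.716, 0.0]
contact_force: [0.1, 0.4, 0.7]
gripper_width: 0.002
```

```bash
python3 -c "
from h import *
snap('z')
a=cv2.imread('pics/z_s.png')[200:325,225:415]; cv2.imwrite('pics/z_s4.png',cv2.resize(a,None,fx=4,fy=4,interpolation=cv2.INTER_CUBIC))
"; python3 meas.py pics/z_t.png|head -9;python3 edge.py pics/z_t.png
```

```text
239 [327.44 334.38] mid y 147.05 [ 85  85 107 112 110  83  55  55  53  54  53  53  61  87 138 137 140 141
 142]
240 [328.23 333.55] mid y 147.08 [133 137 133 132 132 137  89  58  57  58  57  63  97 137 134 110 139 142
 142]
241 [329.38 332.44] mid y 147.07 [141 143 137  87 112 137 137  90  58  54  65  94 139 136 110  86 138 141
 142]
242 [330.26 331.45] mid y 147.18 [142 140 139  98 116 141 139 137  84  64  97 139 140 136 113  94 138 140
 144]
246 [329.91 332.04] mid y 147.02 [141 141 142 141 141 142 140 138  81  41  84 140 138 137 139 137 139 143
pics/z_t.png (np.float64(338.09353214183324), np.float64(2.873273516899938), 42) (np.float64(323.33003155560795), np.float64(0.6268100800591014))
```

View pics/z_tc.png

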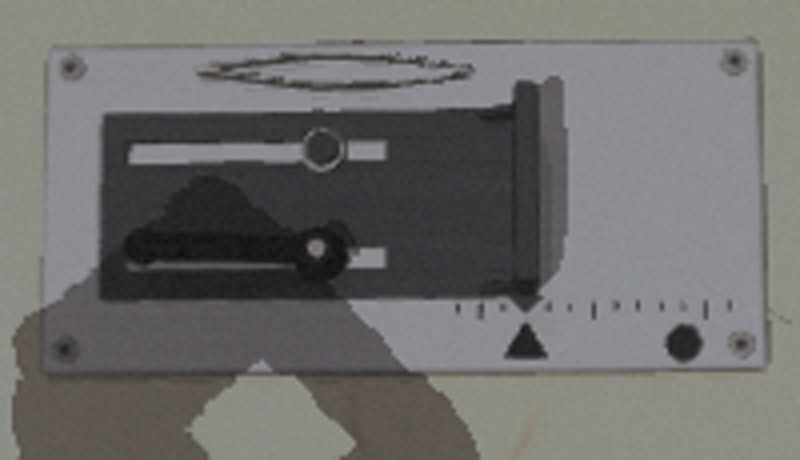

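View pics/z_s4.png

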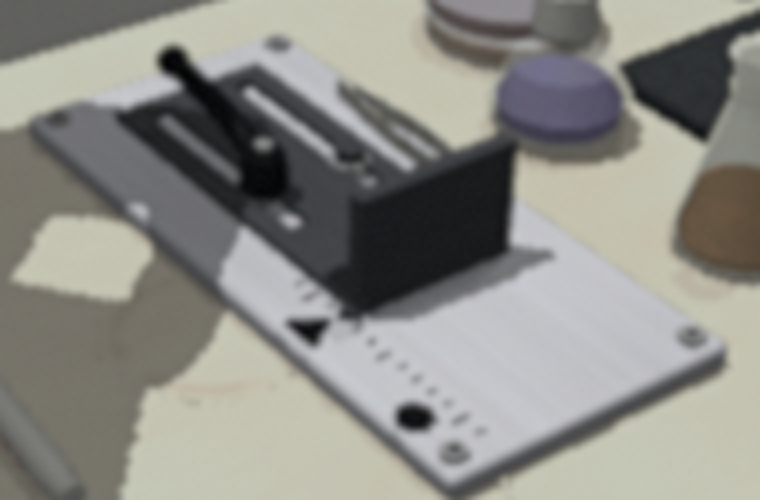

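The top view shows the lever lying along the slot, with its hub at crop (320,247) and its tip at (142,246). The pointer tip at (525,308) is directly opposite the triangle apex at (526,322), measuring 147.1 against 147.1 mm. The robot is clear, so I'll hand in.

```bash
python3 -c "
from plant import job_done
print(job_done())"
```

```text
the job is handed in; nothing more can be done
None
```

The fence is set at the triangular tab, and the clamp lever is locked at its clockwise stop. I handed the job in at about 21 s of the 45 s allowed, with the robot clear of everything.

- **Fence:** I gripped the flange and slid it to the triangular tab. The first slide went about 1.6 mm too far, and two re-grips trimmed that out.
- **Lever:** I swung it clockwise with the closed fingers. It stopped when the force rose to 10 N within 0.7 mm of travel, while turning it takes only about 1.5 N. I then backed the fingers off and lifted clear.

**Last checks:**
- **Fence position:** after locking, the top camera put the pointer and the triangle at the same place along the slots, 147.1 mm each. I trust that to about 0.5 mm.
- **Lever position:** both views show the arm lying along the slot in the +y direction.
- **Disagreeing reading:** the last foot-edge reading was spoiled, scattering by 2.9 mm, probably because the robot's shadow lay across the foot; I disregarded it. The slot-end reading changed only about 0.1 mm through the locking, which agrees with the pointer.

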